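Survey a dental cast: run the marker round the arch

ROBOT

A 6-joint arm with a two-finger parallel gripper is mounted at the origin on the work surface. World frame = base frame: x ahead of the robot, y to its left, z up, the work surface at z = 0. Lengths are in m, angles in degrees, forces in N, time in s.
With the tool pointing down it reaches from about 0.375 to 0.9 m from the base axis. Payload 3.1 kg.
Tool frame: the origin (TCP) lies on the centre line of the jaws, within the pads' length; the fingertips stand 8 mm ahead of it and the grasp point (between the pads) lies 11 mm behind it (bot.tip_extent is the distance from the TCP to the fingertips, in m); z points along the fingers, y is the line along which they close (so a half turn about z gives the same grasp; the last joint's range is limited). The gripper opens to 87 mm and grips with 3 to 60 N. Pads are 19 mm wide; open, the fingers measure 117 mm over their backs; the gripper's body (75 mm by 190 mm) begins 51 mm behind the grasp point.
Start: joints at [-79.498, 30.224, 82.088, -0, 67.689, -10.227], TCP at [0.221, -0.585, 0.231] pointing down, gripper open.
Joint ranges: [-176.69, 176.69], [-43.24, 126.21], [12.49, 139.97], [-82, 262], [0, 151.66], [-163.58, 163.58]. Speed limits (degrees/s): [159.86, 159.86, 180, 180, 180, 180].

INTERFACE

Orientations are given as a 3x3 rotation matrix whose columns are the frame's x, y, z axes.
In Python, from rig import bot, vision, workorder gives the robot as it stands.
- The arm moves only by the shell command python3 -m handwheel 'ROWS'. ROWS is JSON, a list of rows, each an object with "delta_rot": the turn, a rotation vector about the tool's x, y, z in rad, a list of three; "xyz": the shift along the tool's x, y, z in mm, a list of three; "hand": the closure, from -1 (fully open) to 1 (shut). A call has exactly 5 rows; each row is the pose to reach, as a shift and turn from the pose commanded when the call began, along the tool's axes at that moment; what a row does not reach only later rows make up. A row lasts 1/8 s, in which the tool goes at most 62.5 mm and 10.7 degrees, less where a joint would pass 70% of its speed; a pose out of reach is approached as far as the arm can. A call with a gripper value outside its range is refused whole. The fingers move at their own pace and stop on an object; the grip force is fixed at half the most. Time passes only in rows, so rows that repeat a pose let the fingers close, or fill a call up. It gives the time, the measured TCP pose, the force, the opening and the grip force at its end, in the units of the state.
- bot.read_state(): the state, without advancing time (a new reading comes with each control period).
- vision.capture(name): name is "side" or "top" or "wrist"; returns the picture (420x560x3 uint8, red, green, blue); there is no depth.
- vision.camera_model(name): a dict with "camera_matrix" (3x3 intrinsics, pixels), "camera_from_world" (4x4, takes a point from world to camera coordinates). Camera axes: x right, y up, looking along -z (the intrinsics and any distortion apply to the point x, -y, -z); pixel columns grow to the right and rows downward; lengths in m; the calibration is good to about 2 mm. The wrist camera is an equidistant fisheye: a pixel r from the principal point sees the ray r / f radians off the axis. A picture is of the moment at which its call begins: read the wrist's pose just before it. camera_model takes no time and is no camera call; for the wrist camera it gives the pose at the moment of the call.
- workorder.hand_in(): hands the job in; it is judged then, once.
The state is a dict: "time_s": time; "joint_positions": joint angles; "qvel": joint speeds; "tau": joint torques, N m; "position": TCP position; "tcp_rot": TCP orientation; "force": force on the tool from outside, world axes, zero at the start; "moment": the same for the moment, N m; "opening": opening from 0.0 (shut) to 1.0 (fully open); "grasp_force": force on a finger pad.
Only numpy, scipy, OpenCV 4.12 (cv2) and the standard library are available. Lean on these libraries where they do the work, as an engineer would, in place of code of your own. Each camera call takes 0.05 s, during which the arm holds its last target. There are 200 camera calls.

TASK

Stand the survey table with the plaster cast clamped in it (the one in the round steel holder) upright on the platform of the dental surveyor. Then lower the marker of the surveyor's swinging arm (by the knob on top of its spindle) beside the rearmost tooth on the cast's left side and run it lightly round the outside of the arch to the rearmost tooth on the right, keeping it against the teeth so that it touches all ten in order. Finally raise the spindle, swing the marker clear of the survey table and let go, leaving everything else on the table where it is.

Things in the scene. Friction and masses are not known exactly. Their poses are not given: they have to be found in the camera images.
- cast_centre (a point): Centre of the off-white plaster cast's block, half-way up it: the place to lift by. Block 16 mm thick, 64 mm wide (y) between two parallel sides, 60 mm long (x; its front 10 mm only 50 mm wide); ten teeth stand 14 to 15.5 mm tall on it (none at the rear corners, only a low ridge). x points to the front teeth, y to the arch's left (seen from above, front teeth pointing away from you), z up.
- survey_table: Loose steel holder with the cast clamped in it for good, one piece, 0.72 to 0.98 kg; its magnetic foot grips the steel platform (5 N sideways at the teeth does not shift it). Origin: centre of the foot's underside, 48 mm straight below cast_centre, same axes. Foot: disc 100 mm across, 14 mm thick; narrow neck; plate 66 x 44 mm at 31 to 40 mm; cast's block at 40 to 56 mm, its sides 10 mm proud of the plate; teeth from 56 to about 71 mm.
- tooth_1 (a point): Rearmost tooth on the left (+y): start of the trace. Outermost point of tooth 1 of 10, 8 mm up it; -5.8, 28.4 mm (x, y) from cast_centre; faces 86 degrees from x towards y. The tooth's outer face is upright, nearly flat, about 10 mm wide, and meets its neighbours with gaps of about 1 mm.
- tooth_2 (a point): Outermost point of tooth 2 of 10, 8 mm up it; 4.7, 26.2 mm (x, y) from cast_centre; faces 71 degrees from x towards y. The tooth's outer face is upright, nearly flat, about 10 mm wide, and meets its neighbours with gaps of about 1 mm.
- tooth_3 (a point): Outermost point of tooth 3 of 10, 8 mm up it; 13.8, 21.7 mm (x, y) from cast_centre; faces 55 degrees from x towards y. The tooth's outer face is upright, nearly flat, about 10 mm wide, and meets its neighbours with gaps of about 1 mm.
- tooth_4 (a point): Outermost point of tooth 4 of 10, 8 mm up it; 21.0, 14.8 mm (x, y) from cast_centre; faces 37 degrees from x towards y. The tooth's outer face is upright, nearly flat, about 10 mm wide, and meets its neighbours with gaps of about 1 mm.
- tooth_5 (a point): Middle front pair, left. Outermost point of tooth 5 of 10, 8 mm up it; 25.3, 5.7 mm (x, y) from cast_centre; faces 14 degrees from x towards y. The tooth's outer face is upright, nearly flat, about 10 mm wide, and meets its neighbours with gaps of about 1 mm.
- tooth_6 (a point): Middle front pair, right. Outermost point of tooth 6 of 10, 8 mm up it; 25.3, -5.7 mm (x, y) from cast_centre; faces -14 degrees from x towards y. The tooth's outer face is upright, nearly flat, about 10 mm wide, and meets its neighbours with gaps of about 1 mm.
- tooth_7 (a point): Outermost point of tooth 7 of 10, 8 mm up it; 21.0, -14.8 mm (x, y) from cast_centre; faces -37 degrees from x towards y. The tooth's outer face is upright, nearly flat, about 10 mm wide, and meets its neighbours with gaps of about 1 mm.
- tooth_8 (a point): Outermost point of tooth 8 of 10, 8 mm up it; 13.8, -21.7 mm (x, y) from cast_centre; faces -55 degrees from x towards y. The tooth's outer face is upright, nearly flat, about 10 mm wide, and meets its neighbours with gaps of about 1 mm.
- tooth_9 (a point): Outermost point of tooth 9 of 10, 8 mm up it; 4.7, -26.2 mm (x, y) from cast_centre; faces -71 degrees from x towards y. The tooth's outer face is upright, nearly flat, about 10 mm wide, and meets its neighbours with gaps of about 1 mm.
- tooth_10 (a point): Rearmost tooth on the right (-y): end of the trace. Outermost point of tooth 10 of 10, 8 mm up it; -5.8, -28.4 mm (x, y) from cast_centre; faces -86 degrees from x towards y. The tooth's outer face is upright, nearly flat, about 10 mm wide, and meets its neighbours with gaps of about 1 mm.
- platform (a point): Middle of the clear part of the surveyor's fixed grey platform, on its top, 20 mm above the work surface. From here the flat top runs x -85 to +125, y -85 to +85 mm; z up. The upright column (24 mm across, 38 at its foot) stands 100 mm away in +x and carries a level double arm; column and arms reach 187 mm above the work surface.
- spindle (a joint): Height of the upright spindle in its sleeve at the double arm's end, m: 0 fully down on its stop, 0.05 fully up. Friction of about 2 N holds it at any height; it moves with the knob. Fully down its marker's tip is 80 mm above the work surface: 4 mm above the block and 10 mm below the tops of the teeth of a cast on the platform.
- marker: Black marker at the spindle's foot: upright rod, 5 mm diameter, 30 mm long; origin at its tip's centre, z up. It turns freely about its axis. Two arms of 100 mm (column to elbow, elbow to spindle) let it move freely in plan 44 to 200 mm from the column's axis, by the platform's -y side (parked on that side, beside or behind the column, at first) from behind the column to over the platform.
- knob (a point): Centre of the round steel grip on top of the spindle, 18 mm diameter, 34 mm tall, 159 mm straight above the marker's tip (239 mm above the work surface fully down, 289 mm fully up). The arms stay at least 52 mm lower than this point. They stay where they are left.
- articulator_a: Dental articulator, a black two-post frame with white upper member and a tall thin pin, 115 x 100 mm, 148 mm tall. A bystander: leave it alone. Loose; origin at its underside.
- articulator_b: Dental articulator without its pin, 115 x 100 mm, 118 mm tall. A bystander: leave it alone. Loose; origin at its underside.
- plaster_knife: Broad plaster knife with a blue handle, 195 mm long, 20 mm high, lying beside the platform; origin under its middle, x towards the blade. A bystander: leave it alone. Loose; origin at its underside.
- scraper: Scraper with a wooden handle, 185 mm long, lying. A bystander: leave it alone. Loose; origin at its underside.
- rubber_bowl: Black rubber mixing bowl, 110 mm across, 62 mm tall. A bystander: leave it alone. Loose; origin at its underside.
- spare_cast: Bare plaster cast with teeth, no holder, 64 x 60 mm, 32 mm tall. A bystander: leave it alone. Loose; origin at its underside.
- screwdriver: Screwdriver, 160 mm long, lying. A bystander: leave it alone. Loose; origin at its underside.

How it is judged:
By the outcome, as a careful person would: the job done as asked, in the order asked, and still so for the second after the job is handed in, with the robot touching nothing.
It also fails if it takes over 72 s, if anything falls off the work surface, if the arm or the gripper's body presses on something with over 40 N, if the wrist force passes 120 N, or if a joint passes its speed limit or range.

## Working session

There is one attempt and no reset: what is moved stays moved. The work goes in short steps, Python scripts to look and compute and a shell command to move; the robot and the scene stay as the last step left them, time stands still between calls to the robot, and variables do not carry over. Pictures are saved under pics/ and viewed, at most 10 in all, crops included, and the job is handed in when it is done.

```bash
ls; mkdir -p pics
python3 - <<'E'
from rig import bot,vision
import cv2,numpy as np
a=[vision.capture(n) for n in("top","side")]
for n,i in zip(("top","side"),a): cv2.imwrite(f"pics/{n}0.png",i[:,:,::-1]); m=vision.camera_model(n);print(n,np.round(m["camera_matrix"],1).tolist(),np.round(m["camera_from_world"],3).tolist(),[k for k in m])
print(bot.read_state())
E
```

```text
pics
top [[434.4, 0.0, 279.8], [0.0, 434.4, 205.4], [0.0, 0.0, 1.0]] [[-0.029, -1.0, 0.004, 0.009], [0.992, -0.028, 0.125, -0.554], [-0.124, 0.008, 0.992, -1.079], [0.0, 0.0, 0.0, 1.0]] ['camera_matrix', 'camera_from_world']
side [[537.6, 0.0, 276.7], [0.0, 537.6, 218.1], [0.0, 0.0, 1.0]] [[-0.991, -0.135, 0.006, 0.521], [0.088, -0.605, 0.792, -0.166], [-0.103, 0.785, 0.611, -1.61], [0.0, 0.0, 0.0, 1.0]] ['camera_matrix', 'camera_from_world']
{'time_s': 0.1, 'joint_positions': array([-7.94965766e+01,  3.02722806e+01,  8.21493525e+01, -8.91948801e-04,
        6.76907135e+01, -1.02276958e+01]), 'qvel': array([-0.01287933, -0.14251812, -0.22359164,  0.06795462, -0.09091661,
        0.01311822]), 'tau': array([-1.01746919e-04, -4.40985739e+01, -1.77151412e+01,  6.35704421e-02,
        5.34222624e-02, -4.08053427e-05]), 'position': array([ 0.22113778, -0.58387288,  0.22968235]), 'tcp_rot': array([[ 9.35249874e-01,  3.53988044e-01, -3.71606505e-04],
       [ 3.53988081e-01, -9.35247952e-01,  1.92533574e-03],
       [ 3.34001607e-04, -1.93221428e-03, -9.99998077e-01]]), 'force': array([-0.97615885,  1.02283499,  0.31699642]), 'moment': array([-0.03643919, -0.03040354,  0.04035261]), 'grasp_force': 0.0, 'opening': 0.9990845790023453}
```

View pics/top0.png

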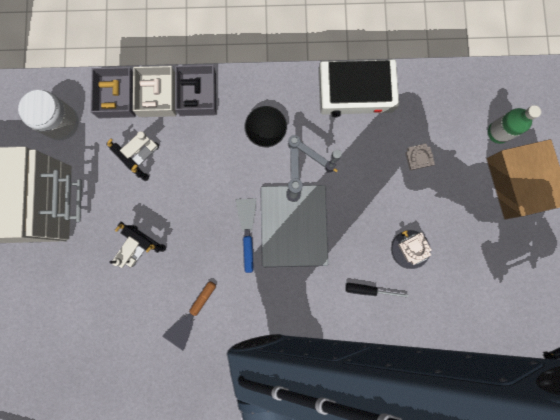

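View pics/side0.png

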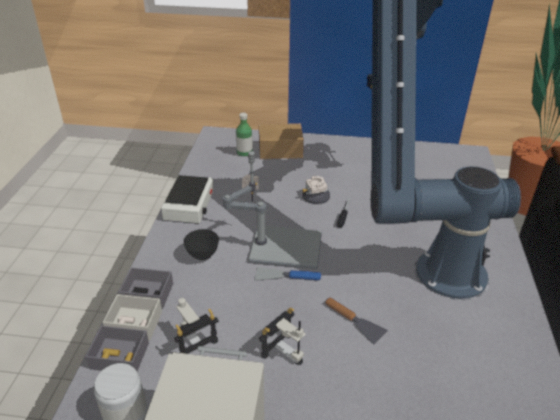

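The top view shows the platform at about (262–328, 185–268), the column at (296,188), the elbow at (295,142), the spindle near (332,168), the holder at (412,250) and the knife at (248,235). The side view shows the holder at (317,190) and the knob near (252,160).

```bash
cat > h.py <<'E'
import numpy as np,cv2
from rig import bot,vision
def ray(n,px,m=None):
    m=m or vision.camera_model(n);K=np.array(m["camera_matrix"]);T=np.array(m["camera_from_world"]);R=T[:3,:3]
    u=np.linalg.inv(K)@[px[0],px[1],1.]
    if n=="wrist":
        r=np.hypot(u[0],u[1]);u=np.array([u[0]/r*np.sin(r),u[1]/r*np.sin(r),np.cos(r)]) if r>1e-9 else np.array([0,0,1.])
    d=R.T@np.array([u[0],-u[1],-u[2]]);return -R.T@T[:3,3],d
def at(n,px,z,m=None):
    c,d=ray(n,px,m);return c+d*(z-c[2])/d[2]
def two(p,q,a="top",b="side"):
    c,d=ray(a,p);e,f=ray(b,q);A=np.c_[d,-f];s=np.linalg.lstsq(A,e-c,rcond=None)[0]
    P,Q=c+d*s[0],e+f*s[1];return (P+Q)/2,np.linalg.norm(P-Q)
def proj(n,X,m=None):
    m=m or vision.camera_model(n);K=np.array(m["camera_matrix"]);T=np.array(m["camera_from_world"])
    p=T[:3,:3]@X+T[:3,3];v=np.array([p[0],-p[1],-p[2]])
    if n=="wrist":
        r=np.hypot(v[0],v[1]);th=np.arctan2(r,v[2]);v=np.array([v[0]/r*th,v[1]/r*th,1.])
    else: v=v/v[2]
    return (K@v)[:2]
def save(n,img): cv2.imwrite("pics/"+n,img[:,:,::-1])
E
python3 - <<'E'
from h import *
t=cv2.imread("pics/top0.png");s=cv2.imread("pics/side0.png")
a=cv2.resize(t[215:285,380:450],(400,400),interpolation=cv2.INTER_CUBIC)
b=cv2.resize(t[120:200,270:350],(400,400),interpolation=cv2.INTER_CUBIC)
c=cv2.resize(s[140:270,210:340],(600,600),interpolation=cv2.INTER_CUBIC)[:, :]
cv2.imwrite("pics/crop.png",cv2.resize(np.hstack([np.vstack([a,b])[:, :],cv2.resize(c,(800,800))]),(800,533)))
for n,p,z in[("plat c",(262,185),.02),("",(328,185),.02),("",(262,268),.02),("",(328,268),.02),("holder",(412,250),.014),("cast",(415,248),.06),("column",(296,188),.187),("elbow",(295,142),.187),("sp",(332,168),.2)]: print(n,at("top",p,z).round(3))
E
```

```text
plat c [0.611 0.039 0.02 ]
 [ 0.606 -0.134  0.02 ]
 [0.396 0.044 0.02 ]
 [ 0.391 -0.125  0.02 ]
holder [ 0.431 -0.344  0.014]
cast [ 0.435 -0.338  0.06 ]
column [ 0.573 -0.042  0.187]
elbow [ 0.678 -0.043  0.187]
sp [ 0.613 -0.122  0.2  ]
```

View pics/crop.png

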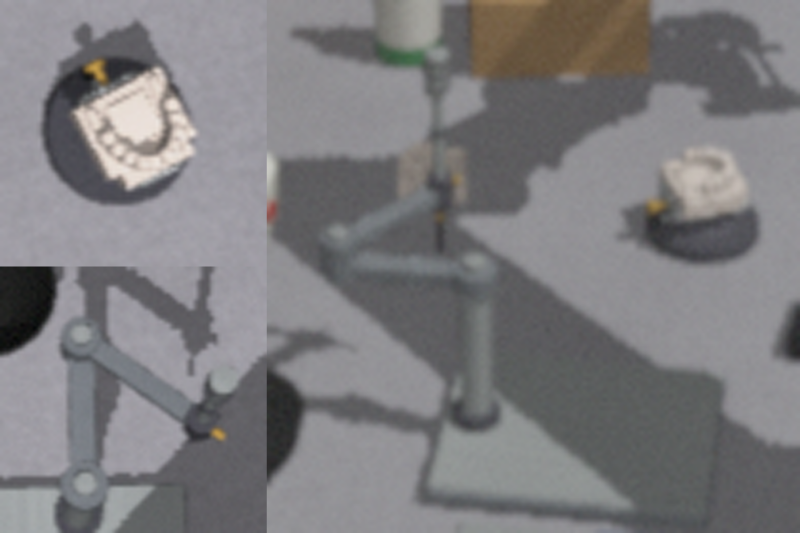

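The crop shows the yellow screw at the rear of the holder. The arch's front points down-right, i.e. cast x is at about −150° in the world. The knob is near top px (336,154) and side px (251,157).

```bash
python3 - <<'E'
from h import *
print(two((336,154),(251.5,157)))
m=vision.camera_model("wrist");T=np.array(m["camera_from_world"]);s=bot.read_state();R=s["tcp_rot"]
c=-T[:3,:3].T@T[:3,3];print("cam in tool",(R.T@(c-s["position"])).round(4),"axis in tool",(R.T@-T[2,:3]).round(3),"up",(R.T@T[1,:3]).round(3),np.array(m["camera_matrix"]).round(1).tolist())
E
python3 -m handwheel '[{"xyz":[57,-30,0],"delta_rot":[0,0,0],"hand":-1},{"xyz":[114,-61,0],"delta_rot":[0,0,0],"hand":-1},{"xyz":[172,-92,0],"delta_rot":[0,0,0],"hand":-1},{"xyz":[225,-120,0],"delta_rot":[0,0,-0.06],"hand":-1},{"xyz":[250,-140,0],"delta_rot":[0,0,-0.13],"hand":-1}]'
```

```text
(array([ 0.62228893, -0.12132767,  0.27923976]), np.float64(0.005350303426448931))
cam in tool [ 0.0698  0.0003 -0.1543] axis in tool [-0.253  0.     0.967] up [0.967 0.001 0.253] [[325.2, 0.0, 279.9], [0.0, 325.2, 215.5], [0.0, 0.0, 1.0]]
time_s: 0.72
position: [0.4069, -0.3624, 0.2302]
tcp_rot: [[0.879, 0.476, -0.0], [0.476, -0.879, 0.001], [0.0, -0.001, -1.0]]
force: [-0.3, 0.1, -0.2]
opening: 1.004
grasp_force: 0.0
```

Run:
```python
from h import *
m=vision.camera_model("wrist");i=vision.capture("wrist");save("w1.png",i)
import pickle;pickle.dump(m,open("m1.pkl","wb"))
print(proj("wrist",np.array([.435,-.338,.05]),m))
```

```text
[271.76723647 164.79252879]
```

View pics/w1.png

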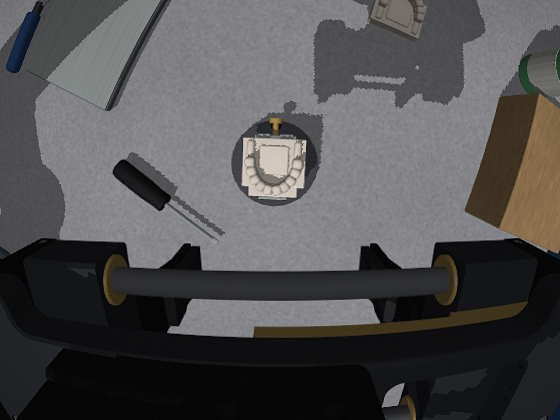

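The wrist view shows the cast block at about (242–306, 137–197), with its front teeth pointing down in the image and the dark foot disc round (274,164). The rear screw is at (276,124).

Run:
```python
from h import *
import pickle
m=pickle.load(open("m1.pkl","rb"));i=cv2.imread("pics/w1.png")[:,:,::-1]
hsv=cv2.cvtColor(np.ascontiguousarray(i[:,:,::-1]),cv2.COLOR_BGR2HSV)
w=np.zeros(i.shape[:2],np.uint8);w[125:210,225:325]=(i[125:210,225:325].min(2)>105)
# cast vs grey: warm
w[(i[:,:,0].astype(int)-i[:,:,2])<4]=0
n,l,st,c=cv2.connectedComponentsWithStats(w);k=1+st[1:,4].argmax();print(st[k],c[k])
pts=np.argwhere(l==k)[:,::-1]
P=np.array([at("wrist",p,.056,m)[:2] for p in pts])*1000
r=cv2.minAreaRect(P.astype(np.float32));print("rect",r)
g=i.max(2).astype(int);d=np.zeros_like(w);d[110:215,220:330]=(g[110:215,220:330]<75);d|=(l==k).astype(np.uint8)
d=cv2.morphologyEx(d,cv2.MORPH_OPEN,np.ones((3,3),np.uint8))
cn=max(cv2.findContours(d,cv2.RETR_EXTERNAL,cv2.CHAIN_APPROX_NONE)[0],key=cv2.contourArea)[:,0]
Q=np.array([at("wrist",p,.014,m)[:2] for p in cn])*1000
print("disc",cv2.minEnclosingCircle(Q.astype(np.float32)))
th=np.radians(r[2])
# side edges in cast frame guess
for a in (r[2],):
  u=np.array([np.cos(np.radians(a)),np.sin(np.radians(a))]);v=np.array([-u[1],u[0]])
  for q in(u,v): print(q,np.percentile(P@q,[0,1,99,100]))
b=bot.read_state();print(b["position"],np.degrees(np.arctan2(b["tcp_rot"][1,0],b["tcp_rot"][0,0])))
```

```text
[ 241  137   65   61 3221] [273.28438373 166.19093449]
rect ((433.9216613769531, -340.27032470703125), (60.118385314941406, 64.351318359375), 25.555294036865234)
disc ((434.5188903808594, -340.72235107421875), 49.60462951660156)
[0.90216939 0.43138195] [214.62519099 215.34137574 274.05004743 274.74357926]
[-0.43138195  0.90216939] [-526.34311217 -525.19309215 -462.96434598 -461.99178823]
[ 0.40795163 -0.35839632  0.23007866] 28.634207967755607
```

```bash
python3 -m handwheel '[{"xyz":[15,-2,30],"delta_rot":[0,0,0.03],"hand":-1},{"xyz":[31,-3,80],"delta_rot":[0,0,0.054],"hand":-1},{"xyz":[31,-3,100],"delta_rot":[0,0,0.054],"hand":-1},{"xyz":[31,-3,100],"delta_rot":[0,0,0.054],"hand":-1},{"xyz":[31,-3,100],"delta_rot":[0,0,0.054],"hand":-1}]'
python3 - <<'E'
from h import *
b=bot.read_state();R=b["tcp_rot"];print(b["position"],b["time_s"],np.degrees(np.arctan2(R[1,0],R[0,0])))
print((R.T@(np.array([.434,-.3405,.037])-b["position"])*1000).round(1))
E
```

```text
time_s: 1.4
position: [0.4317, -0.3485, 0.1312]
tcp_rot: [[0.906, 0.424, 0.001], [0.424, -0.906, -0.001], [0.0, 0.001, -1.0]]
force: [0.6, -0.2, 1.0]
opening: 1.006
grasp_force: 0.0
[ 0.43167857 -0.34848383  0.13120079] 1.4 25.059429134271955
[ 5.5 -6.4 94.2]
```

```bash
python3 -m handwheel '[{"xyz":[5.5,-6.4,10],"delta_rot":[0,0,-0.008],"hand":-1},{"xyz":[5.5,-6.4,40],"delta_rot":[0,0,-0.008],"hand":-1},{"xyz":[5.5,-6.4,75],"delta_rot":[0,0,-0.008],"hand":-1},{"xyz":[5.5,-6.4,94],"delta_rot":[0,0,-0.008],"hand":-1},{"xyz":[5.5,-6.4,94],"delta_rot":[0,0,-0.008],"hand":-1}]'
python3 -m handwheel '[{"xyz":[0,0,0],"delta_rot":[0,0,0],"hand":0},{"xyz":[0,0,0],"delta_rot":[0,0,0],"hand":1},{"xyz":[0,0,0],"delta_rot":[0,0,0],"hand":1},{"xyz":[0,0,0],"delta_rot":[0,0,0],"hand":1},{"xyz":[0,0,0],"delta_rot":[0,0,0],"hand":1}]'
```

```text
time_s: 2.02
position: [0.4331, -0.3386, 0.0356]
tcp_rot: [[0.902, 0.431, -0.002], [0.431, -0.902, 0.002], [-0.001, -0.003, -1.0]]
force: [0.7, -0.6, -0.5]
opening: 1.001
grasp_force: 0.0
time_s: 2.65
position: [0.4339, -0.3398, 0.0374]
tcp_rot: [[0.902, 0.431, 0.001], [0.431, -0.902, -0.001], [0.0, 0.001, -1.0]]
force: [-0.7, 0.5, 6.2]
opening: 0.733
grasp_force: 30.0
```

```bash
python3 -m handwheel '[{"xyz":[0,0,-8],"delta_rot":[0,0,0],"hand":1},{"xyz":[0,0,-25],"delta_rot":[0,0,0],"hand":1},{"xyz":[0,0,-50],"delta_rot":[0,0,0],"hand":1},{"xyz":[8,-12,-75],"delta_rot":[0,0,0],"hand":1},{"xyz":[22,-32,-90],"delta_rot":[0,0,0.03],"hand":1}]'
python3 -m handwheel '[{"xyz":[18,-26,0],"delta_rot":[0,0,0.07],"hand":1},{"xyz":[40,-58,0],"delta_rot":[0,0,0.15],"hand":1},{"xyz":[62,-90,0],"delta_rot":[0,0,0.23],"hand":1},{"xyz":[84,-122,0],"delta_rot":[0,0,0.31],"hand":1},{"xyz":[106,-154,0],"delta_rot":[0,0,0.38],"hand":1}]'
python3 - <<'E'
from h import *
b=bot.read_state();R=b["tcp_rot"];print(b["position"],b["time_s"],np.degrees(np.arctan2(R[1,0],R[0,0])))
print((R.T@(np.array([.48,-.044,.08])-b["position"])*1000).round(1))
E
```

```text
time_s: 3.28
position: [0.4401, -0.302, 0.1283]
tcp_rot: [[0.916, 0.402, 0.002], [0.402, -0.916, -0.002], [0.001, 0.003, -1.0]]
force: [1.2, 0.4, -6.9]
opening: 0.732
grasp_force: 30.0
time_s: 3.9
position: [0.4743, -0.1163, 0.127]
tcp_rot: [[0.999, 0.033, -0.0], [0.033, -0.999, 0.0], [-0.0, -0.0, -1.0]]
force: [1.2, -0.1, -6.9]
opening: 0.733
grasp_force: 30.0
[ 0.47428554 -0.11626122  0.1270458 ] 3.9 1.8988350632103952
[  8.1 -72.   47.1]
```

```bash
python3 -m handwheel '[{"xyz":[3,-28,0],"delta_rot":[0,0,0.015],"hand":1},{"xyz":[6,-52,0],"delta_rot":[0,0,0.03],"hand":1},{"xyz":[8,-70,15],"delta_rot":[0,0,0.033],"hand":1},{"xyz":[8,-71,40],"delta_rot":[0,0,0.033],"hand":1},{"xyz":[8,-71,58],"delta_rot":[0,0,0.033],"hand":1}]'
python3 - <<'E'
from h import *
b=bot.read_state();R=b["tcp_rot"];print(b["position"],b["time_s"],np.degrees(np.arctan2(R[1,0],R[0,0])),R[:,2],b["force"])
i=vision.capture("top");save("t2.png",i);save("t2c.png",cv2.resize(i[110:290,180:420],(800,600)))
b=bot.read_state();print(b["position"])
E
```

```text
time_s: 4.53
position: [0.4797, -0.0458, 0.0684]
tcp_rot: [[1.0, 0.004, -0.0], [0.004, -1.0, 0.0], [-0.0, -0.0, -1.0]]
force: [-0.2, 0.2, -6.9]
opening: 0.734
grasp_force: 30.0
[ 0.4796773  -0.04578466  0.06838546] 4.525 0.22100248028839892 [-3.91718596e-04  9.86924507e-05 -9.99999918e-01] [-0.17225884  0.22369911 -6.94640963]
[ 0.47868844 -0.04574876  0.06664095]
```

View pics/t2c.png

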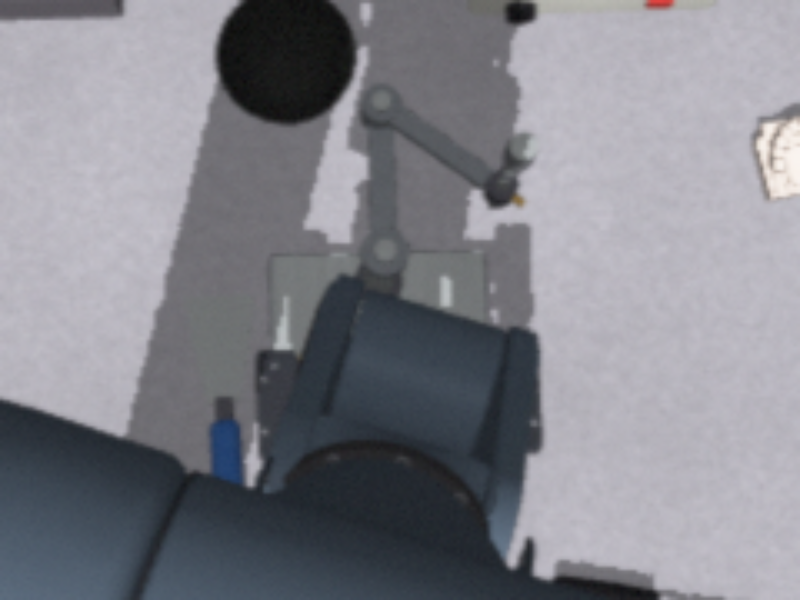

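The top view shows the gripper holding the table over the platform. The column top is at (385,250) in the crop, clear of the wrist, and the surveyor arms are still parked with the knob at (520,148).

```bash
python3 -m handwheel '[{"xyz":[0,0,3],"delta_rot":[0,0,0],"hand":1},{"xyz":[0,0,6],"delta_rot":[0,0,0],"hand":1},{"xyz":[0,0,8.5],"delta_rot":[0,0,0],"hand":1},{"xyz":[0,0,9.5],"delta_rot":[0,0,0],"hand":1},{"xyz":[0,0,9.5],"delta_rot":[0,0,0],"hand":1}]'; python3 -c "
from h import *
b=bot.read_state();print(b['position'],b['force'])"
```

```text
time_s: 5.2
position: [0.48, -0.0464, 0.0592]
tcp_rot: [[1.0, 0.003, 0.0], [0.003, -1.0, -0.0], [0.0, 0.0, -1.0]]
force: [-0.1, -0.5, -7.7]
opening: 0.736
grasp_force: 30.0
[ 0.47999661 -0.04642532  0.05918066] [-0.08590766 -0.49170066 -7.65274404]
```

```bash
python3 -m handwheel '[{"xyz":[0,0,1],"delta_rot":[0,0,0],"hand":1},{"xyz":[0,0,1.7],"delta_rot":[0,0,0],"hand":1},{"xyz":[0,0,2.3],"delta_rot":[0,0,0],"hand":1},{"xyz":[0,0,2.3],"delta_rot":[0,0,0],"hand":1},{"xyz":[0,0,2.3],"delta_rot":[0,0,0],"hand":1}]'; python3 -c "
from h import *
b=bot.read_state();print(b['position'],b['force'])"
```

```text
time_s: 5.82
position: [0.48, -0.0464, 0.0574]
tcp_rot: [[1.0, 0.003, 0.001], [0.003, -1.0, -0.0], [0.001, 0.0, -1.0]]
force: [-1.8, 1.0, 6.1]
opening: 0.731
grasp_force: 30.0
[ 0.48001735 -0.04636741  0.0573785 ] [-1.79341887  0.96580962  6.14700931]
```

Seated. Release and rise.

```bash
python3 -m handwheel '[{"xyz":[0,0,0],"delta_rot":[0,0,0],"hand":0.2},{"xyz":[0,0,0],"delta_rot":[0,0,0],"hand":-1},{"xyz":[0,0,0],"delta_rot":[0,0,0],"hand":-1},{"xyz":[0,0,0],"delta_rot":[0,0,0],"hand":-1},{"xyz":[0,0,-3],"delta_rot":[0,0,0],"hand":-1}]'
python3 -m handwheel '[{"xyz":[0,0,-25],"delta_rot":[0,0,0],"hand":-1},{"xyz":[0,0,-75],"delta_rot":[0,0,0],"hand":-1},{"xyz":[0,0,-130],"delta_rot":[0,0,0],"hand":-1},{"xyz":[0,0,-190],"delta_rot":[0,0,0],"hand":-1},{"xyz":[0,0,-230],"delta_rot":[0,0,0],"hand":-1}]'
python3 -m handwheel '[{"xyz":[0,0,-40],"delta_rot":[0,0,0],"hand":-1},{"xyz":[0,0,-75],"delta_rot":[0,0,0],"hand":-1},{"xyz":[0,0,-90],"delta_rot":[0,0,0],"hand":-1},{"xyz":[0,0,-90],"delta_rot":[0,0,0],"hand":-1},{"xyz":[0,0,-90],"delta_rot":[0,0,0],"hand":-1}]'
python3 - <<'E'
from h import *
import pickle
b=bot.read_state();print(b["position"],b["time_s"])
m=vision.camera_model("wrist");i=vision.capture("wrist");save("w2.png",i);pickle.dump(m,open("m2.pkl","wb"))
print(proj("wrist",np.array([.48,-.0464,.076]),m),proj("wrist",np.array([.622,-.121,.29]),m))
E
```

```text
time_s: 6.45
position: [0.4799, -0.0464, 0.0596]
tcp_rot: [[1.0, 0.003, -0.0], [0.003, -1.0, 0.0], [-0.0, -0.0, -1.0]]
force: [-0.4, 0.8, -0.4]
opening: 0.988
grasp_force: 0.0
time_s: 7.08
position: [0.4805, -0.0465, 0.2929]
tcp_rot: [[1.0, 0.003, 0.004], [0.003, -1.0, -0.001], [0.004, 0.001, -1.0]]
force: [1.0, 0.0, -0.4]
opening: 0.997
grasp_force: 0.0
time_s: 7.7
position: [0.4792, -0.0461, 0.3788]
tcp_rot: [[1.0, 0.003, -0.002], [0.003, -1.0, 0.001], [-0.002, -0.001, -1.0]]
force: [-0.8, 0.1, -0.2]
opening: 1.004
grasp_force: 0.0
[ 0.47922888 -0.04614665  0.37879702] 7.7
[280.19395592 180.71529016] [378.47794631  42.64184498]
```

View pics/w2.png

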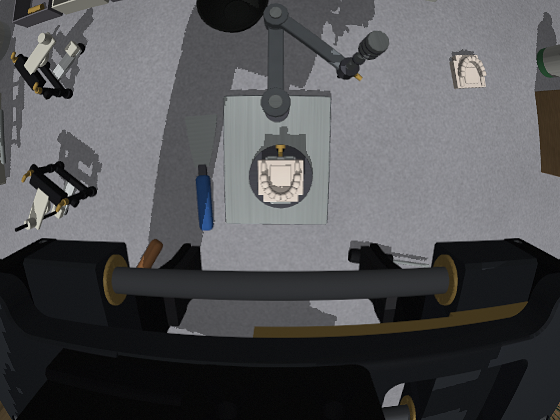

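The wrist view shows the table upright on the platform, cast at (280,180) with front towards the robot. The column top is at (275,101), elbow (276,15) and knob about (376,43).

Run:
```python
from h import *
import pickle
m=pickle.load(open("m2.pkl","rb"));i=cv2.imread("pics/w2.png")[:,:,::-1]
w=np.zeros(i.shape[:2],np.uint8);w[150:210,245:315]=(i[150:210,245:315].min(2)>105)
w[(i[:,:,0].astype(int)-i[:,:,2])<4]=0
n,l,st,c=cv2.connectedComponentsWithStats(w);k=1+st[1:,4].argmax()
P=np.array([at("wrist",p,.076,m)[:2] for p in np.argwhere(l==k)[:,::-1]])*1000
print("rect",cv2.minAreaRect(P.astype(np.float32)))
print("col",at("wrist",(275,101),.187,m),"elbow",at("wrist",(276,15),.187,m))
c,d=ray("wrist",(377,42),m)
for name,px in(("top",(336,154)),("side",(251.5,157))):
    e,f=ray(name,px);s=np.linalg.lstsq(np.c_[d,-f],e-c,rcond=None)[0];print(name,c+d*s[0],e+f*s[1])
print("plat",[at("wrist",p,.02,m).round(3) for p in((226,97),(329,97),(224,223),(329,223))])
```

```text
rect ((480.0885925292969, -46.77909469604492), (59.134700775146484, 64.34229278564453), 0.1391867995262146)
col [ 0.58215047 -0.04066006  0.187     ] elbow [ 0.67918089 -0.04140161  0.187     ]
top [ 0.62231867 -0.11973056  0.29028306] [ 0.62234895 -0.11971977  0.29028888]
side [ 0.62562442 -0.12307029  0.27928676] [ 0.62000046 -0.12309465  0.27760347]
plat [array([0.606, 0.039, 0.02 ]), array([ 0.606, -0.122,  0.02 ]), array([0.401, 0.047, 0.02 ]), array([ 0.402, -0.127,  0.02 ])]
```

```bash
python3 -m handwheel '[{"xyz":[30,26,0],"delta_rot":[0,0,0],"hand":-1},{"xyz":[65,58,0],"delta_rot":[0,0,0],"hand":-1},{"xyz":[83,74,0],"delta_rot":[0,0,0],"hand":-1},{"xyz":[83,74,0],"delta_rot":[0,0,0],"hand":-1},{"xyz":[83,74,0],"delta_rot":[0,0,0],"hand":-1}]'
python3 - <<'E'
from h import *
import pickle
b=bot.read_state();print(b["position"],b["time_s"],b["tcp_rot"].round(4).tolist())
m=vision.camera_model("wrist");i=vision.capture("wrist");pickle.dump(m,open("m3.pkl","wb"));save("w3.png",i)
q=proj("wrist",np.array([.6225,-.1205,.306]),m);print(q)
save("w3c.png",cv2.resize(i[40:240,180:380],(600,600)))
E
```

```text
time_s: 8.38
position: [0.5621, -0.1194, 0.3787]
tcp_rot: [[1.0, 0.003, -0.003], [0.003, -1.0, 0.001], [-0.003, -0.001, -1.0]]
force: [-0.4, 0.7, -0.9]
opening: 0.999
grasp_force: 0.0
[ 0.56210325 -0.11937326  0.37872308] 8.375 [[1.0, 0.003, -0.0027], [0.003, -1.0, 0.0015], [-0.0027, -0.0015, -1.0]]
[281.92034818 145.61171299]
```

View pics/w3c.png

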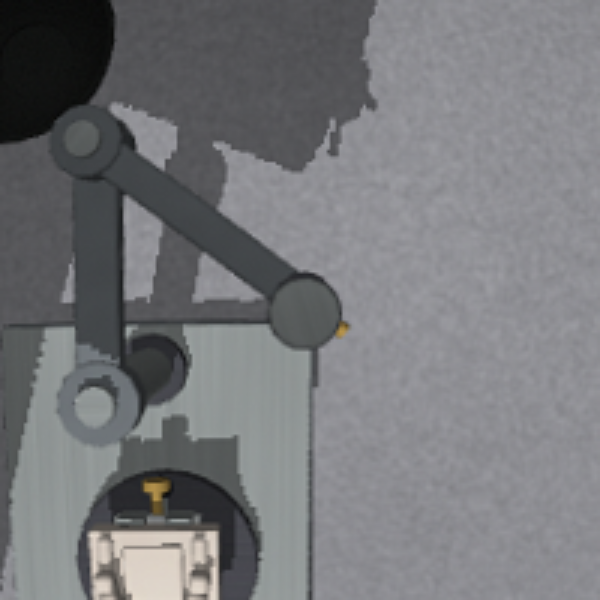

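The crop shows the knob head-on at (306,312), radius ~35, which is wrist px (282,144); its size puts its top near z≈0.28, so the spindle is about half up.

Run:
```python
from h import *
import pickle
m=pickle.load(open("m3.pkl","rb"))
for z in(.28,.29,.306): print(at("wrist",(282,144),z,m))
x,y,z=[at("wrist",(282+a,144+b),.282,m) for a,b in((0,0),(11.6,0),(0,11.6))];print(np.linalg.norm(x-y),np.linalg.norm(x-z))
```

```text
[ 0.62262546 -0.12068827  0.28      ]
[ 0.62301047 -0.12063566  0.29      ]
[ 0.6236265  -0.12055148  0.306     ]
0.00888908830325502 0.008978336504748009
```

```bash
python3 -m handwheel '[{"xyz":[30,1,10],"delta_rot":[0,0,0],"hand":-1},{"xyz":[60.5,1.3,30],"delta_rot":[0,0,0],"hand":-1},{"xyz":[60.5,1.3,60],"delta_rot":[0,0,0],"hand":-1},{"xyz":[60.5,1.3,60],"delta_rot":[0,0,0],"hand":-1},{"xyz":[60.5,1.3,60],"delta_rot":[0,0,0],"hand":-1}]'; python3 -c "
from h import *
b=bot.read_state();print(b['position'],b['force'],b['tcp_rot'].round(4))"
```

```text
time_s: 9.05
position: [0.6236, -0.1209, 0.3211]
tcp_rot: [[1.0, 0.003, 0.001], [0.003, -1.0, -0.0], [0.001, 0.0, -1.0]]
force: [-0.5, -0.1, -0.2]
opening: 0.999
grasp_force: 0.0
[ 0.62362018 -0.1209103   0.32110677] [-0.46288228 -0.14483557 -0.24424987] [[ 1.0e+00  3.2e-03  1.4e-03]
 [ 3.2e-03 -1.0e+00 -5.0e-04]
 [ 1.4e-03  5.0e-04 -1.0e+00]]
```

```bash
python3 -m handwheel '[{"xyz":[0,0,20],"delta_rot":[0,0,0],"hand":-1},{"xyz":[0,0,45],"delta_rot":[0,0,0],"hand":-1},{"xyz":[0,0,61],"delta_rot":[0,0,0],"hand":-1},{"xyz":[0,0,61],"delta_rot":[0,0,0],"hand":0.2},{"xyz":[0,0,61],"delta_rot":[0,0,0],"hand":0.6}]'
python3 -m handwheel '[{"xyz":[0,0,0],"delta_rot":[0,0,0],"hand":1},{"xyz":[0,0,0],"delta_rot":[0,0,0],"hand":1},{"xyz":[0,0,0],"delta_rot":[0,0,0],"hand":1},{"xyz":[0,0,0],"delta_rot":[0,0,0],"hand":1},{"xyz":[0,0,0],"delta_rot":[0,0,0],"hand":1}]';  python3 -c "
from h import *
b=bot.read_state();print(b['position'],b['force'],b['tcp_rot'].round(4))"
```

```text
time_s: 9.68
position: [0.6244, -0.1216, 0.2601]
tcp_rot: [[1.0, 0.003, 0.002], [0.003, -1.0, -0.001], [0.002, 0.001, -1.0]]
force: [-0.5, 0.0, 0.4]
opening: 0.854
grasp_force: 0.0
time_s: 10.3
position: [0.6237, -0.1213, 0.2587]
tcp_rot: [[1.0, 0.003, -0.0], [0.003, -1.0, 0.0], [-0.0, -0.0, -1.0]]
force: [0.4, -0.3, -0.7]
opening: 0.289
grasp_force: 0.0
[ 0.62365657 -0.12128245  0.25870686] [ 0.3798694 -0.2919872 -0.6526384] [[ 1.0e+00  2.8e-03 -1.0e-04]
 [ 2.8e-03 -1.0e+00  0.0e+00]
 [-1.0e-04 -0.0e+00 -1.0e+00]]
```

```bash
python3 -m handwheel '[{"xyz":[0,0,0],"delta_rot":[0,0,0],"hand":1},{"xyz":[0,0,0],"delta_rot":[0,0,0],"hand":1},{"xyz":[0,0,0],"delta_rot":[0,0,0],"hand":1},{"xyz":[0,0,0],"delta_rot":[0,0,0],"hand":1},{"xyz":[0,0,0],"delta_rot":[0,0,0],"hand":1}]';  python3 -c "
from h import *
b=bot.read_state();print(b['position'],b['force'],b['tcp_rot'].round(4))"
```

```text
time_s: 10.92
position: [0.6237, -0.1213, 0.2587]
tcp_rot: [[1.0, 0.003, -0.0], [0.003, -1.0, 0.0], [-0.0, -0.0, -1.0]]
force: [-0.6, 0.9, -0.3]
opening: 0.196
grasp_force: 30.0
[ 0.6236615  -0.12125715  0.25872605] [-0.58212076  0.93597383 -0.3309744 ] [[ 1.0e+00  2.8e-03 -0.0e+00]
 [ 2.8e-03 -1.0e+00  1.0e-04]
 [-0.0e+00 -1.0e-04 -1.0e+00]]
```

```bash
python3 -m handwheel '[{"xyz":[-15,0,0],"delta_rot":[0,0,0],"hand":1},{"xyz":[-45,-5,0],"delta_rot":[0,0,0],"hand":1},{"xyz":[-80,-12,0],"delta_rot":[0,0,0],"hand":1},{"xyz":[-110,-20,0],"delta_rot":[0,0,0],"hand":1},{"xyz":[-130,-28,0],"delta_rot":[0,0,0],"hand":1}]'
python3 -m handwheel '[{"xyz":[-6.7,-2.5,0],"delta_rot":[0,0,0],"hand":1},{"xyz":[-6.7,-2.5,5],"delta_rot":[0,0,0],"hand":1},{"xyz":[-6.7,-2.5,12],"delta_rot":[0,0,0],"hand":1},{"xyz":[-6.7,-2.5,19],"delta_rot":[0,0,0],"hand":1},{"xyz":[-6.7,-2.5,22],"delta_rot":[0,0,0],"hand":1}]'
python3 - <<'E'
from h import *
import pickle
b=bot.read_state();print(b['position'],b['force'],b['tcp_rot'].round(4).tolist())
m=vision.camera_model("wrist");i=vision.capture("wrist");save("w4.png",i);pickle.dump(m,open("m4.pkl","wb"))
s=vision.capture("side");save("s4.png",s)
save("c4.png",np.hstack([cv2.resize(s[160:280,230:350],(500,500)),cv2.resize(i[100:300,220:340],(300,500))]))
E
```

```text
time_s: 11.55
position: [0.4923, -0.0933, 0.2587]
tcp_rot: [[1.0, 0.002, -0.0], [0.002, -1.0, 0.0], [-0.0, -0.0, -1.0]]
force: [1.7, 0.3, -3.1]
opening: 0.199
grasp_force: 30.0
time_s: 12.18
position: [0.4872, -0.0913, 0.236]
tcp_rot: [[1.0, 0.003, -0.0], [0.003, -1.0, 0.0], [-0.0, -0.0, -1.0]]
force: [0.8, 0.6, 1.9]
opening: 0.196
grasp_force: 30.0
[ 0.48720173 -0.09131778  0.23600385] [0.80010816 0.62630003 1.89343955] [[1.0, 0.0028, -0.0004], [0.0028, -1.0, 0.0002], [-0.0004, -0.0002, -1.0]]
```

View pics/c4.png

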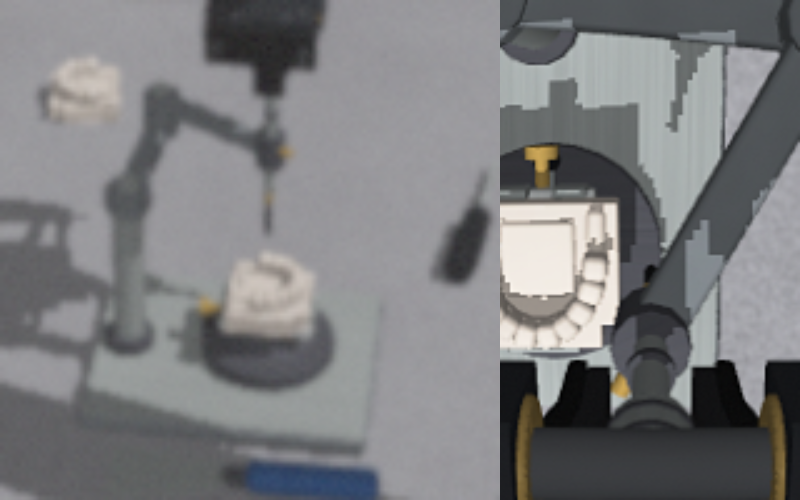

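In the crop, the marker tip shows in the side view at (267,232), full-frame px (294.1,215.7). In the wrist view it is the dark dot at (650,272), px (280,209), just outboard of the left rear tooth.

Run:
```python
from h import *
import pickle
m=pickle.load(open("m4.pkl","rb"))
c,d=ray("wrist",(280,208.8),m);e,f=ray("side",(294.1,215.7));s=np.linalg.lstsq(np.c_[d,-f],e-c,rcond=None)[0];print(c+d*s[0],e+f*s[1])
for z in(.08,.085,.11): print(at("wrist",(280,208.8),z,m))
t=(-.091-e[1])/f[1];print(e+f*t, proj("wrist",np.array([.486,-.0913,.082]),m))
```

```text
[ 0.48636024 -0.09137761  0.09550191] [ 0.48419632 -0.09197144  0.09602173]
[ 0.48264003 -0.09139091  0.08      ]
[ 0.48383995 -0.09138662  0.085     ]
[ 0.48983954 -0.09136517  0.11      ]
[ 0.48410856 -0.091       0.09676616] [279.91537189 205.92133073]
```

```bash
python3 -m handwheel '[{"xyz":[0,0,1.5],"delta_rot":[0,0,0],"hand":1},{"xyz":[0,0,3],"delta_rot":[0,0,0],"hand":1},{"xyz":[0,0,5],"delta_rot":[0,0,0],"hand":1},{"xyz":[0,0,7],"delta_rot":[0,0,0],"hand":1},{"xyz":[0,0,8],"delta_rot":[0,0,0],"hand":1}]'
python3 - <<'E'
from h import *
b=bot.read_state();print(b['position'],b['force'])
s=vision.capture("side");save("s5.png",s)
a=cv2.imread("pics/s4.png")
g=lambda i:i[185:240,294-12:294+12].max(2).astype(int)
for i in (a,s): print([int(x) for x in i[200:232,290:299].max(2).min(1)])
E
```

```text
time_s: 12.9
position: [0.487, -0.0912, 0.2287]
tcp_rot: [[1.0, 0.003, 0.0], [0.003, -1.0, -0.0], [0.0, 0.0, -1.0]]
force: [0.7, 0.2, 1.1]
opening: 0.193
grasp_force: 30.0
[ 0.48695168 -0.09120253  0.22869757] [0.65610514 0.18924636 1.05272907]
[86, 96, 112, 117, 122, 122, 129, 134, 124, 113, 102, 98, 101, 98, 100, 115, 131, 148, 151, 152, 152, 154, 152, 157, 149, 139, 135, 141, 166, 186, 191, 180]
[79, 102, 112, 117, 123, 120, 121, 122, 127, 134, 123, 106, 98, 99, 98, 101, 104, 115, 132, 152, 153, 152, 156, 156, 148, 140, 137, 144, 164, 187, 192, 181]
```

```bash
python3 -m handwheel '[{"xyz":[0,0,1],"delta_rot":[0,0,0],"hand":1},{"xyz":[0,0,2],"delta_rot":[0,0,0],"hand":1},{"xyz":[0,0,3],"delta_rot":[0,0,0],"hand":1},{"xyz":[0,0,4],"delta_rot":[0,0,0],"hand":1},{"xyz":[0,0,4],"delta_rot":[0,0,0],"hand":1}]'
python3 -m handwheel '[{"xyz":[0,0,0],"delta_rot":[0,0,0],"hand":1},{"xyz":[0,0,0.5],"delta_rot":[0,0,0],"hand":1},{"xyz":[0,0,1],"delta_rot":[0,0,0],"hand":1},{"xyz":[0,0,1.5],"delta_rot":[0,0,0],"hand":1},{"xyz":[0,0,2],"delta_rot":[0,0,0],"hand":1}]'
```

```text
time_s: 13.58
position: [0.4869, -0.0912, 0.2246]
tcp_rot: [[1.0, 0.003, -0.0], [0.003, -1.0, 0.0], [-0.0, -0.0, -1.0]]
force: [-0.5, 0.1, 0.8]
opening: 0.193
grasp_force: 30.0
time_s: 14.2
position: [0.4869, -0.0911, 0.2227]
tcp_rot: [[1.0, 0.003, 0.0], [0.003, -1.0, 0.0], [0.0, -0.0, -1.0]]
force: [0.2, -0.1, 2.4]
opening: 0.196
grasp_force: 30.0
```

```bash
python3 -m handwheel '[{"xyz":[0,0,0.5],"delta_rot":[0,0,0],"hand":1},{"xyz":[0,0,1],"delta_rot":[0,0,0],"hand":1},{"xyz":[0,0,1.5],"delta_rot":[0,0,0],"hand":1},{"xyz":[0,0,2],"delta_rot":[0,0,0],"hand":1},{"xyz":[0,0,2],"delta_rot":[0,0,0],"hand":1}]'
```

```text
time_s: 14.82
position: [0.4873, -0.0914, 0.2213]
tcp_rot: [[1.0, 0.003, 0.001], [0.003, -1.0, -0.001], [0.001, 0.001, -1.0]]
force: [-0.2, 0.2, 5.0]
opening: 0.198
grasp_force: 30.0
```

```bash
python3 -m handwheel '[{"xyz":[0,0,-1.5],"delta_rot":[0,0,0],"hand":1},{"xyz":[-0.5,-4,-2.5],"delta_rot":[0,0,0],"hand":1},{"xyz":[-0.5,-8,-2.5],"delta_rot":[0,0,0],"hand":1},{"xyz":[-0.5,-12,-2.5],"delta_rot":[0,0,0],"hand":1},{"xyz":[-0.5,-12.5,-2.5],"delta_rot":[0,0,0],"hand":1}]'
for k in 1 ; do python3 -m handwheel '[{"xyz":[0,0,0],"delta_rot":[0,0,0],"hand":1},{"xyz":[0,-0.3,0],"delta_rot":[0,0,0],"hand":1},{"xyz":[0,-0.6,0],"delta_rot":[0,0,0],"hand":1},{"xyz":[0,-0.9,0],"delta_rot":[0,0,0],"hand":1},{"xyz":[0,-0.9,0],"delta_rot":[0,0,0],"hand":1}]'; done
```

```text
time_s: 15.45
position: [0.486, -0.0781, 0.223]
tcp_rot: [[1.0, 0.003, -0.001], [0.003, -1.0, 0.0], [-0.001, -0.0, -1.0]]
force: [-0.4, -0.5, -2.9]
opening: 0.197
grasp_force: 30.0
time_s: 16.08
position: [0.4865, -0.0778, 0.2233]
tcp_rot: [[1.0, 0.003, 0.0], [0.003, -1.0, -0.0], [0.0, 0.0, -1.0]]
force: [0.2, 0.2, -2.7]
opening: 0.193
grasp_force: 30.0
```

```bash
python3 -m handwheel '[{"xyz":[0,-0.3,0],"delta_rot":[0,0,0],"hand":1},{"xyz":[0,-0.5,0],"delta_rot":[0,0,0],"hand":1},{"xyz":[0,-0.5,0],"delta_rot":[0,0,0],"hand":1},{"xyz":[0,-0.5,0],"delta_rot":[0,0,0],"hand":1},{"xyz":[0,-0.5,0],"delta_rot":[0,0,0],"hand":1}]'
python3 -m handwheel '[{"xyz":[0,-0.3,0],"delta_rot":[0,0,0],"hand":1},{"xyz":[0,-0.5,0],"delta_rot":[0,0,0],"hand":1},{"xyz":[0,-0.5,0],"delta_rot":[0,0,0],"hand":1},{"xyz":[0,-0.5,0],"delta_rot":[0,0,0],"hand":1},{"xyz":[0,-0.5,0],"delta_rot":[0,0,0],"hand":1}]'; python3 -c "
from h import *
b=bot.read_state();print(b['position'],b['force'],b['moment'])"
```

```text
time_s: 16.7
position: [0.4864, -0.0772, 0.2233]
tcp_rot: [[1.0, 0.003, 0.0], [0.003, -1.0, 0.0], [0.0, -0.0, -1.0]]
force: [-0.6, -0.5, -2.9]
opening: 0.195
grasp_force: 30.0
time_s: 17.32
position: [0.4864, -0.0769, 0.2233]
tcp_rot: [[1.0, 0.003, 0.0], [0.003, -1.0, -0.0], [0.0, 0.0, -1.0]]
force: [-0.4, -2.0, -3.1]
opening: 0.199
grasp_force: 30.0
[ 0.4863699  -0.07694582  0.22328979] [-0.37424428 -1.96065749 -3.11821729] [-0.3062314   0.08935349 -0.03333523]
```

Run:
```python
import numpy as np
t=[(-5.8,28.4,86),(4.7,26.2,71),(13.8,21.7,55),(21,14.8,37),(25.3,5.7,14)];t+=[(x,-y,-a) for x,y,a in t[::-1]]
n=[np.array([np.cos(np.radians(a)),np.sin(np.radians(a))]) for *_,a in t]
off=2.5-.5
c=[np.array(q[:2])+off*k for q,k in zip(t,n)]
for i in range(9):
    v=np.linalg.solve(np.array([n[i],n[i+1]]),[n[i]@c[i],n[i+1]@c[i+1]])
    p=[c[i]+(v-c[i])*s for s in(.5,1)]+[v+(c[i+1]-v)*s for s in(.5,1)]
    tool=lambda q:(np.array([-(q-c[i])[0],(q-c[i])[1]])).round(1).tolist()
    print(i+1,"->",i+2,[tool(q) for q in p],"out normal tool",np.round([-n[i+1][0],n[i+1][1]],2))
```

```text
1 -> 2 [[-2.7, -0.2], [-5.4, -0.4], [-8.2, -1.3], [-11.0, -2.3]] out normal tool [-0.33  0.95]
2 -> 3 [[-2.8, -1.0], [-5.5, -1.9], [-7.6, -3.3], [-9.6, -4.8]] out normal tool [-0.57  0.82]
3 -> 4 [[-2.2, -1.6], [-4.5, -3.1], [-6.1, -5.2], [-7.7, -7.3]] out normal tool [-0.8  0.6]
4 -> 5 [[-1.6, -2.2], [-3.3, -4.4], [-4.0, -7.1], [-4.6, -9.8]] out normal tool [-0.97  0.24]
5 -> 6 [[-0.8, -3.1], [-1.5, -6.2], [-0.8, -9.3], [-0.0, -12.4]] out normal tool [-0.97 -0.24]
6 -> 7 [[0.7, -2.7], [1.4, -5.5], [3.0, -7.6], [4.6, -9.8]] out normal tool [-0.8 -0.6]
7 -> 8 [[1.6, -2.1], [3.2, -4.2], [5.4, -5.8], [7.7, -7.3]] out normal tool [-0.57 -0.82]
8 -> 9 [[2.0, -1.4], [4.1, -2.9], [6.8, -3.8], [9.6, -4.8]] out normal tool [-0.33 -0.95]
9 -> 10 [[2.8, -1.0], [5.6, -1.9], [8.3, -2.1], [11.0, -2.3]] out normal tool [-0.07 -1.  ]
```

```bash
python3 -m handwheel '[{"xyz":[-2.7,-0.2,0],"delta_rot":[0,0,0],"hand":1},{"xyz":[-5.4,-0.4,0],"delta_rot":[0,0,0],"hand":1},{"xyz":[-8.2,-1.3,0],"delta_rot":[0,0,0],"hand":1},{"xyz":[-11.0,-2.3,0],"delta_rot":[0,0,0],"hand":1},{"xyz":[-11.0,-2.3,0],"delta_rot":[0,0,0],"hand":1}]'; python3 -c "
from h import *
b=bot.read_state();print(b['position'],b['force'],b['moment'])"
```

```text
time_s: 17.95
position: [0.4749, -0.0746, 0.2234]
tcp_rot: [[1.0, 0.003, -0.0], [0.003, -1.0, -0.0], [-0.0, 0.0, -1.0]]
force: [0.0, -3.2, -1.7]
opening: 0.194
grasp_force: 30.0
[ 0.47492505 -0.07462048  0.22341587] [ 0.0276019  -3.23136685 -1.66648896] [-0.54934624 -0.02573223 -0.05367306]
```

```bash
python3 -m handwheel '[{"xyz":[-2.9,-0.8,0],"delta_rot":[0,0,0],"hand":1},{"xyz":[-5.6,-1.6,0],"delta_rot":[0,0,0],"hand":1},{"xyz":[-7.7,-3.0,0],"delta_rot":[0,0,0],"hand":1},{"xyz":[-9.7,-4.6,0],"delta_rot":[0,0,0],"hand":1},{"xyz":[-9.7,-4.6,0],"delta_rot":[0,0,0],"hand":1}]'; python3 -c "
from h import *
b=bot.read_state();print(b['position'],b['force'],b['moment'])"
```

```text
time_s: 18.58
position: [0.4651, -0.0698, 0.2234]
tcp_rot: [[1.0, 0.003, -0.001], [0.003, -1.0, -0.0], [-0.001, 0.0, -1.0]]
force: [-0.5, -3.5, 0.7]
opening: 0.197
grasp_force: 30.0
[ 0.46514221 -0.06982626  0.22336701] [-0.48628784 -3.45348517  0.71068111] [-0.65351912  0.10205594  0.0561424 ]
```

```bash
python3 -m handwheel '[{"xyz":[-2.3,-1.5,0],"delta_rot":[0,0,0],"hand":1},{"xyz":[-4.6,-3.0,0],"delta_rot":[0,0,0],"hand":1},{"xyz":[-6.3,-5.1,0],"delta_rot":[0,0,0],"hand":1},{"xyz":[-7.9,-7.2,0],"delta_rot":[0,0,0],"hand":1},{"xyz":[-7.9,-7.2,0],"delta_rot":[0,0,0],"hand":1}]'; python3 -c "
from h import *
b=bot.read_state();print(b['position'],b['force'],b['moment'])"
```

```text
time_s: 19.2
position: [0.457, -0.0621, 0.2232]
tcp_rot: [[1.0, 0.003, -0.001], [0.003, -1.0, 0.001], [-0.001, -0.001, -1.0]]
force: [-2.6, -2.0, 2.8]
opening: 0.194
grasp_force: 30.0
[ 0.45698874 -0.06211271  0.22324778] [-2.58472909 -1.99888088  2.81953875] [-0.41387174  0.2443705  -0.01694587]
```

```bash
python3 -m handwheel '[{"xyz":[-1.8,-2.1,0],"delta_rot":[0,0,0],"hand":1},{"xyz":[-3.5,-4.3,0],"delta_rot":[0,0,0],"hand":1},{"xyz":[-4.2,-7.0,0],"delta_rot":[0,0,0],"hand":1},{"xyz":[-4.8,-9.7,0],"delta_rot":[0,0,0],"hand":1},{"xyz":[-4.8,-9.7,0],"delta_rot":[0,0,0],"hand":1}]'; python3 -c "
from h import *
b=bot.read_state();print(b['position'],b['force'],b['moment'])"
```

```text
time_s: 19.82
position: [0.4523, -0.0523, 0.2231]
tcp_rot: [[1.0, 0.003, -0.001], [0.003, -1.0, 0.001], [-0.001, -0.001, -1.0]]
force: [-2.3, -0.7, 1.7]
opening: 0.195
grasp_force: 30.0
[ 0.45230437 -0.05227552  0.2231095 ] [-2.29613191 -0.72514433  1.70003262] [-0.09365954  0.29616357  0.01143892]
```

Good, about 2.4 N. Continue as computed.

```bash
python3 -m handwheel '[{"xyz":[-0.8,-3.1,0],"delta_rot":[0,0,0],"hand":1},{"xyz":[-1.5,-6.2,0],"delta_rot":[0,0,0],"hand":1},{"xyz":[-0.8,-9.3,0],"delta_rot":[0,0,0],"hand":1},{"xyz":[0,-12.4,0],"delta_rot":[0,0,0],"hand":1},{"xyz":[0,-12.4,0],"delta_rot":[0,0,0],"hand":1}]'; python3 -c "
from h import *
b=bot.read_state();print(b['position'],b['force'],b['moment'])"
```

```text
time_s: 20.45
position: [0.4525, -0.0399, 0.2231]
tcp_rot: [[1.0, 0.003, -0.001], [0.003, -1.0, 0.001], [-0.001, -0.001, -1.0]]
force: [-2.3, 0.8, 0.7]
opening: 0.198
grasp_force: 30.0
[ 0.45250636 -0.0398857   0.22311577] [-2.32140678  0.8082719   0.69503306] [0.13706359 0.30918569 0.02423576]
```

```bash
python3 -m handwheel '[{"xyz":[0.7,-2.7,0],"delta_rot":[0,0,0],"hand":1},{"xyz":[1.4,-5.5,0],"delta_rot":[0,0,0],"hand":1},{"xyz":[3.0,-7.6,0],"delta_rot":[0,0,0],"hand":1},{"xyz":[4.6,-9.8,0],"delta_rot":[0,0,0],"hand":1},{"xyz":[4.6,-9.8,0],"delta_rot":[0,0,0],"hand":1}]'; python3 -c "
from h import *
b=bot.read_state();print(b['position'],b['force'],b['moment'])"
```

```text
time_s: 21.08
position: [0.4573, -0.0303, 0.2231]
tcp_rot: [[1.0, 0.003, -0.0], [0.003, -1.0, 0.001], [-0.0, -0.001, -1.0]]
force: [-1.8, 1.8, 0.5]
opening: 0.197
grasp_force: 30.0
[ 0.45733207 -0.03026407  0.22311831] [-1.82815988  1.83894419  0.51864067] [ 0.25846827  0.46580757 -0.04660665]
```

```bash
python3 -m handwheel '[{"xyz":[1.6,-2.1,0],"delta_rot":[0,0,0],"hand":1},{"xyz":[3.2,-4.2,0],"delta_rot":[0,0,0],"hand":1},{"xyz":[5.4,-5.8,0],"delta_rot":[0,0,0],"hand":1},{"xyz":[7.7,-7.3,0],"delta_rot":[0,0,0],"hand":1},{"xyz":[7.7,-7.3,0],"delta_rot":[0,0,0],"hand":1}]'; python3 -c "
from h import *
b=bot.read_state();print(b['position'],b['force'],b['moment'])"
```

```text
time_s: 21.7
position: [0.4652, -0.023, 0.2232]
tcp_rot: [[1.0, 0.003, -0.0], [0.003, -1.0, 0.001], [-0.0, -0.001, -1.0]]
force: [-3.2, 3.1, 1.1]
opening: 0.2
grasp_force: 30.0
[ 0.46519954 -0.0229669   0.22316397] [-3.22376845  3.0549728   1.10815786] [0.4882799  0.59889335 0.00822015]
```

```bash
python3 -m handwheel '[{"xyz":[1.8,-1.7,0],"delta_rot":[0,0,0],"hand":1},{"xyz":[3.9,-3.3,0],"delta_rot":[0,0,0],"hand":1},{"xyz":[6.7,-4.2,0],"delta_rot":[0,0,0],"hand":1},{"xyz":[9.5,-5.2,0],"delta_rot":[0,0,0],"hand":1},{"xyz":[9.5,-5.2,0],"delta_rot":[0,0,0],"hand":1}]'; python3 -c "
from h import *
b=bot.read_state();print(b['position'],b['force'],b['moment'])"
```

```text
time_s: 22.32
position: [0.4752, -0.018, 0.2232]
tcp_rot: [[1.0, 0.003, 0.001], [0.003, -1.0, 0.001], [0.001, -0.001, -1.0]]
force: [-1.4, 2.6, -1.2]
opening: 0.191
grasp_force: 30.0
[ 0.47524324 -0.01800934  0.22321695] [-1.4309969   2.62651007 -1.20517703] [0.56658471 0.30334889 0.05124134]
```

```bash
python3 -m handwheel '[{"xyz":[2.8,-1.1,0],"delta_rot":[0,0,0],"hand":1},{"xyz":[5.6,-2.0,0],"delta_rot":[0,0,0],"hand":1},{"xyz":[8.3,-2.2,0],"delta_rot":[0,0,0],"hand":1},{"xyz":[11,-2.4,0],"delta_rot":[0,0,0],"hand":1},{"xyz":[11,-2.4,0],"delta_rot":[0,0,0],"hand":1}]'; python3 -c "
from h import *
b=bot.read_state();print(b['position'],b['force'],b['moment'])"
```

```text
time_s: 22.95
position: [0.4862, -0.0158, 0.2232]
tcp_rot: [[1.0, 0.003, 0.001], [0.003, -1.0, 0.0], [0.001, -0.0, -1.0]]
force: [-0.6, 2.5, -3.8]
opening: 0.196
grasp_force: 30.0
[ 0.48623047 -0.01582321  0.22322875] [-0.55903796  2.53049774 -3.82027539] [0.47644943 0.21926127 0.01773826]
```

```bash
python3 -m handwheel '[{"xyz":[0,-3,0],"delta_rot":[0,0,0],"hand":1},{"xyz":[0,-6,-4],"delta_rot":[0,0,0],"hand":1},{"xyz":[0,-6,-16],"delta_rot":[0,0,0],"hand":1},{"xyz":[0,-6,-30],"delta_rot":[0,0,0],"hand":1},{"xyz":[0,-6,-42],"delta_rot":[0,0,0],"hand":1}]'
python3 -m handwheel '[{"xyz":[0,-6,0],"delta_rot":[0,0,0],"hand":1},{"xyz":[0,12,0],"delta_rot":[0,0,0],"hand":1},{"xyz":[0,35,0],"delta_rot":[0,0,0],"hand":1},{"xyz":[0,60,0],"delta_rot":[0,0,0],"hand":1},{"xyz":[2,82,0],"delta_rot":[0,0,0],"hand":1}]'; python3 -c "
from h import *
b=bot.read_state();print(b['position'],b['force'],b['opening'])"
```

```text
time_s: 23.58
position: [0.4858, -0.01, 0.2667]
tcp_rot: [[1.0, 0.003, 0.001], [0.003, -1.0, -0.0], [0.001, 0.0, -1.0]]
force: [0.5, -0.4, -3.1]
opening: 0.195
grasp_force: 30.0
time_s: 24.2
position: [0.488, -0.0935, 0.2655]
tcp_rot: [[1.0, 0.002, 0.001], [0.002, -1.0, -0.001], [0.001, 0.001, -1.0]]
force: [-0.2, 0.7, 0.7]
opening: 0.193
grasp_force: 30.0
[ 0.48800503 -0.09354501  0.26545132] [-0.19271152  0.70211708  0.67549808] 0.19348080739556492
```

```bash
python3 -m handwheel '[{"xyz":[15,8,0],"delta_rot":[0,0,0],"hand":1},{"xyz":[45,18,0],"delta_rot":[0,0,0],"hand":1},{"xyz":[80,25,0],"delta_rot":[0,0,0],"hand":1},{"xyz":[110,28,0],"delta_rot":[0,0,0],"hand":1},{"xyz":[125,28,0],"delta_rot":[0,0,0],"hand":1}]'
python3 -m handwheel '[{"xyz":[3,0,0],"delta_rot":[0,0,0],"hand":1},{"xyz":[3,0,0],"delta_rot":[0,0,0],"hand":1},{"xyz":[3,0,0],"delta_rot":[0,0,0],"hand":1},{"xyz":[3,0,0],"delta_rot":[0,0,0],"hand":0.4},{"xyz":[3,0,0],"delta_rot":[0,0,0],"hand":-1}]'
python3 -m handwheel '[{"xyz":[0,0,0],"delta_rot":[0,0,0],"hand":-1},{"xyz":[0,0,0],"delta_rot":[0,0,0],"hand":-1},{"xyz":[0,0,0],"delta_rot":[0,0,0],"hand":-1},{"xyz":[0,0,0],"delta_rot":[0,0,0],"hand":-1},{"xyz":[0,0,0],"delta_rot":[0,0,0],"hand":-1}]'
python3 -m handwheel '[{"xyz":[0,0,-10],"delta_rot":[0,0,0],"hand":-1},{"xyz":[0,0,-35],"delta_rot":[0,0,0],"hand":-1},{"xyz":[0,0,-70],"delta_rot":[0,0,0],"hand":-1},{"xyz":[0,0,-100],"delta_rot":[0,0,0],"hand":-1},{"xyz":[-60,0,-110],"delta_rot":[0,0,0],"hand":-1}]'
python3 - <<'E'
from h import *
i=vision.capture("wrist");s=vision.capture("side")
save("end.png",np.hstack([cv2.resize(i,(400,300)),cv2.resize(s,(400,300))]))
E
```

```text
time_s: 24.82
position: [0.6154, -0.1198, 0.2648]
tcp_rot: [[1.0, 0.003, 0.001], [0.003, -1.0, -0.0], [0.001, 0.0, -1.0]]
force: [-0.7, -0.2, 2.3]
opening: 0.192
grasp_force: 30.0
time_s: 25.45
position: [0.6156, -0.1196, 0.2656]
tcp_rot: [[1.0, 0.003, 0.0], [0.003, -1.0, -0.0], [0.0, 0.0, -1.0]]
force: [0.8, -0.2, 0.1]
opening: 0.334
grasp_force: 0.0
time_s: 26.08
position: [0.6158, -0.1195, 0.2652]
tcp_rot: [[1.0, 0.003, -0.0], [0.003, -1.0, 0.0], [-0.0, -0.0, -1.0]]
force: [-0.7, -0.5, 0.3]
opening: 0.897
grasp_force: 0.0
time_s: 26.7
position: [0.5593, -0.121, 0.3778]
tcp_rot: [[1.0, 0.004, 0.007], [0.004, -1.0, -0.003], [0.007, 0.003, -1.0]]
force: [-1.1, -0.9, -0.5]
opening: 1.0
grasp_force: 0.0
```

View pics/end.png

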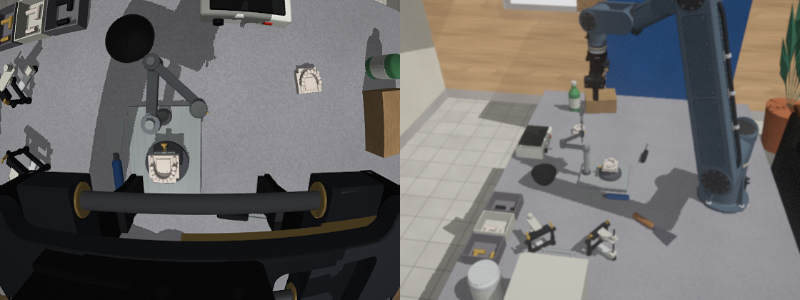

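The final view shows the table upright on the platform at (165,160), the knob released and parked clear at (198,107), and the bystanders where they were.

```bash
python3 -m handwheel '[{"xyz":[0,0,0],"delta_rot":[0,0,0],"hand":-1},{"xyz":[0,0,0],"delta_rot":[0,0,0],"hand":-1},{"xyz":[0,0,0],"delta_rot":[0,0,0],"hand":-1},{"xyz":[0,0,0],"delta_rot":[0,0,0],"hand":-1},{"xyz":[0,0,0],"delta_rot":[0,0,0],"hand":-1}]'; python3 -c "
from rig import workorder
print(workorder.hand_in())"
```

```text
time_s: 27.42
position: [0.5561, -0.1197, 0.3749]
tcp_rot: [[1.0, 0.003, -0.0], [0.003, -1.0, 0.0], [-0.0, -0.0, -1.0]]
force: [-0.2, 0.5, 0.5]
opening: 1.001
grasp_force: 0.0
the job is handed in; nothing more can be done
None
```

The job is handed in at about 27 s: the survey table stands upright on the platform, the marker was traced from tooth 1 round to tooth 10 with about 2–4 N read at each tooth, and the spindle was then raised, swung clear and let go. The hand-in returned no verdict.

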